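Register a tile and present the printing plate over it

ROBOT

A 6-joint arm with a two-finger parallel gripper is mounted at the origin on a cart in front of the work surface, level with it; the furniture and walls round the work are solid. World frame = base frame: x ahead of the robot, y to its left, z up, the work surface at z = 0. Lengths are in mm, angles in rad, forces in N, time in s.
With the tool pointing down it reaches from about 400 to 825 mm from the base axis. Payload 7 kg.
Tool frame: the origin (TCP) lies midway between the tips of the shut fingers; the grasp point (between the pads) lies 19 mm behind it; z points along the fingers, y is the line along which they close (so a half turn about z gives the same grasp; the last joint's range is limited). The gripper opens to 85 mm and grips with 20 to 120 N. Pads are 22 mm wide; open, the fingers measure 114 mm over their backs; the gripper's body (76 mm by 85 mm) begins 54 mm behind the grasp point. The pads swing forward as they close: fully open they stand 13 mm farther back than shut.
Start: joints at [-1.016, 0.359, 0.012, 0, -1.224, -0.288], TCP at [177.935, -651.102, 231.302] pointing down, gripper open.
Joint ranges: [-3.07, 3.07], [-1.43, 2.12], [-1.02, 1.25], [-3.03, 1.67], [-3.05, -0], [-3.03, 3.03]. Speed limits (rad/s): [2.39, 2.39, 3.01, 3.14, 3.14, 3.14].

INTERFACE

Orientations are given as a unit quaternion [x, y, z, w].
In Python, from rig import monitor, cams, finish_job gives the robot as it stands.
- The arm moves only by the tool send_rows, never from a script. Its argument "motion" is a list of rows, each a list of 7 numbers: the shift along the tool's x, y, z in units of 50 mm (1.0 is 50 mm), then the turn, a rotation vector about the tool's x, y, z in units of 5 degrees (1.0 is 5 degrees), then the finger opening in mm, from 0 to 85.4. In form: [[x, y, z, rx, ry, rz, hand], ...]. A call has 1 to 20 rows; each row shifts and turns the commanded pose from where the row before left it, along the tool's axes as they then stand; what a row does not reach is not made up. A row lasts 1/10 s, in which the tool goes at most 50 mm and 8.59 degrees, less where a joint would pass 70% of its speed; a pose out of reach is approached as far as the arm can. A call is refused whole if a number of a shift passes 1 or a number of a turn 1, either way. A call with a gripper value outside its range is refused whole. The fingers move at their own pace and stop on an object; "grip_force" is the grip in N (left out, the last holds). Time passes only in rows, so rows that do not move let the fingers close. It gives the time, the measured TCP pose, the force, the opening and the grip force at its end, in the units of the state.
- monitor.read_state(): the state, without advancing time (a new reading comes with each control period).
- cams.grab_frame(name): name is "side" or "top"; returns (picture, depth): 420x560x3 uint8, red, green, blue; 420x560 float32, mm along the optical axis (not along the pixel's ray), 0 where there is no reading.
- cams.camera_info(name): a dict with "camera_matrix" (3x3 intrinsics, pixels), "rvec" (rotation vector, rad) and "tvec" (3), from world to camera coordinates, as OpenCV has them. Camera axes: x right, y down, z forward; pixel columns grow to the right and rows downward; lengths in mm; the calibration is good to about 2 mm. A picture is of the moment at which its call begins. camera_info takes no time and is no camera call.
- finish_job(): hands the job in; it is judged then, once.
The state is a dict: "time_s": time; "q": joint angles; "joint_vel": joint speeds; "joint_torque": joint torques, N m; "tcp_pos": TCP position; "tool_rot": TCP orientation; "force": force on the tool from outside, world axes, zero at the start; "moment": the same for the moment, N m; "finger_gap": opening from 0.0 (shut) to 1.0 (fully open); "finger_force": force on a finger pad.
Only numpy, scipy, OpenCV 4.12 (cv2) and the standard library are available. Lean on these libraries where they do the work, as an engineer would, in place of code of your own. Each camera call takes 0.05 s, during which the arm holds its last target. There are 200 camera calls.

TASK

Get the tile ready for printing: first push the plain tile on the plywood jig board snug and square against both aluminium fences. Then swing the blue case's cover flap up past upright so that it stays open, draw out the brass printing plate hidden inside by its wooden grip, and finish while holding it still and level, centred about 8 cm above the tile and squared up with the tile's edges. Leave the tile snug against the fences, the flap open, and do not disturb the two paint pots at the back.

Things in the scene. Friction and masses are not known exactly. Their poses are not given: they have to be found in the camera images.
- jig: Fixed jig: plywood board 280 x 280 mm, 8 mm thick (spans -155.5 to +124.5 mm in its x and y), with two aluminium fences 20 mm wide, 190 mm long, 12 mm above the board. Origin: on the bench under the centre of the tile's home. Back fence face at its x = +100.5 mm, side fence face at its y = +100.5 mm: push the tile to +x and +y. Left or right of the robot's middle, turned up to 0.2 rad.
- tile: Plain off-white biscuit tile, 201 x 201 x 9 mm, 0.6 kg, lying loose on the waxed jig board (slides with about 2 N). Origin: centre of its underside; axes along its edges, z up. Registered, its origin is at x = 0, y = 0, z = 8 mm of the jig, unturned. It starts 16 to 30 mm short of each fence and up to 0.05 rad askew of the jig.
- case: Fixed blue case, 150 (x) x 170 (y) x 50 mm high without its flap. Origin: centre of its underside; its +x side (away from the robot) carries the hinge. Inside: a well 126 x 146 mm whose floor is at z = 6 mm. Turned by up to 0.25 rad.
- flap (a joint): Angle of the case's cover flap (rad): 0 shut (start), 1.57 upright, 1.85 fully open, leaning back against its stop. The flap weighs 0.22 kg, is 150 x 170 x 6 mm, and its top is 57 mm above the bench when shut. It falls shut when let go before upright, and falls on open when let go past upright.
- flap_bar (a point): Centre of the flap's round steel pull bar, 10 mm thick, 90 mm long, along the case's y, on two side arms in the flap's plane, 42 mm beyond its front edge, 192 mm from the hinge and 4 mm above the hinge line (shut: x = -117 mm, z = 54 mm of the case). Free on both sides: pinch it from above, fingers closing along the case's x; it turns in the fingers as the flap swings.
- flap_hinge (a point): Centre of the flap's hinge line on the case: x = +75 mm, y = 0, z = 50 mm of the case; the line runs along the case's y.
- plate: Loose brass printing plate, 120 (x) x 140 (y) x 6 mm, 0.2 kg, lying flat in the case's well (3 mm play all round), hidden until the flap is open. Origin: centre of its underside. An upright wooden grip stands in its middle: 16 mm thick (x), 70 mm long (y), its top 40 mm above the underside.
- glaze_pot: Bystander: blue-lidded paint pot, 64 mm across, 70 mm high, at the back. Origin: centre of its underside. Leave alone.
- clay_pot: Bystander: black-lidded paint pot, 60 mm across, 62 mm high, at the back. Origin: centre of its underside. Leave alone.

How it is judged (in metres and radians):
On the way, in this order (a step that is already met when the one before it is completed fails the run):
1. the tile is snug and square against both fences (x of tile in the frame of jig above -0.003 m and y of tile in the frame of jig above -0.003 m and angle between the x axis of tile and the x axis of jig, either way round below 0.025 rad and z of tile in the frame of jig below 0.01 m), for 0.2 s.
2. the flap has been swung past upright (value of joint flap above 1.6 rad), for 0.2 s.
3. the plate is gripped and clear above the case (z of plate in the frame of case above 0.055 m and contact force between the fingers and plate above 1 N), for 0.1 s.
At the end, for the whole second after the job is handed in: Plate held still by the fingers, 41 to 121 mm above the tile's top, centred within 20 mm, level within 0.15 rad, edges parallel to the tile's within 0.12 rad, not touching it; tile on the board within 4 mm of both fences and 0.03 rad of square; flap open past 1.6 rad (horizontal distance between plate and tile below 0.02 m and z of plate in the frame of tile between 0.05 and 0.13 m and angle between plate's own z axis and vertical below 0.15 rad and (angle between the x axis of plate and the x axis of tile, either way round below 0.12 rad or angle between the x axis of plate and the y axis of tile, either way round below 0.12 rad) and contact force between the fingers and plate above 1 N and linear speed of plate below 0.03 m/s and contact force between plate and tile below 0.1 N and x of tile in the frame of jig above -0.004 m and y of tile in the frame of jig above -0.004 m and angle between the x axis of tile and the x axis of jig, either way round below 0.03 rad and z of tile in the frame of jig below 0.01 m and value of joint flap above 1.6 rad); the arm keeps its last pose, push and grip.
It fails at once if a paint pot is disturbed (moved more than 15 mm) (distance of any of glaze_pot, clay_pot from where it was at the start of the episode above 0.015 m).
It also fails if it takes over 72 s, if anything falls off the work surface, if the arm or the gripper's body presses on something with over 40 N, if the wrist force passes 120 N, or if a joint passes its speed limit or range.

## Working session

There is one attempt and no reset: what is moved stays moved. The work goes in short steps, Python scripts to look and compute and a tool call to move; the robot and the scene stay as the last step left them, time stands still between calls to the robot, and variables do not carry over. Pictures are saved under pics/ and viewed, at most 10 in all, crops included, and the job is handed in when it is done.

Besides the shell and the picture viewer there is one more tool, called as a command line: name --pt "numbers of a row" for each row, then --argument value for the rest. send_rows: Moves the arm, as the interface text tells. Its arguments: {"type":"object","properties":{"motion":{"type":"array","items":{"type":"array","items":{"type":"number"}}},"grip_force":{"type":"number"}},"required":["motion"]}

```bash
mkdir -p pics
python3 - <<'E'
from rig import monitor, cams
import cv2,numpy as np
s=monitor.read_state();print({k:np.round(v,3).tolist() for k,v in s.items()})
for n in("top","side"):
    p,d=cams.grab_frame(n);i=cams.camera_info(n);print(n,i)
    np.savez(f"pics/{n}0.npz",p=p,d=d);cv2.imwrite(f"pics/{n}0.png",p[...,::-1])
E
```

```text
{'time_s': 0.0, 'q': [-1.016, 0.359, 0.011, -0.0, -1.224, -0.288], 'joint_vel': [0.0, 0.001, -0.001, 0.001, -0.0, -0.001], 'joint_torque': [0.0, -58.332, 29.342, 6.937, -0.006, 0.0], 'tcp_pos': [177.785, -650.662, 230.365], 'tool_rot': [-0.133, 0.991, 0.001, -0.0], 'force': [0.368, 0.152, 0.454], 'moment': [-0.048, -0.014, -0.031], 'finger_force': 0.0, 'finger_gap': 1.001}
top {'camera_matrix': array([[459.06767677,   0.        , 269.20201908],
       [  0.        , 459.06767677, 209.56690395],
       [  0.        ,   0.        ,   1.        ]]), 'rvec': array([ 2.16771907, -2.10183779,  0.21413057]), 'tvec': array([-30.18739006, 617.8389427 , 853.68672767])}
side {'camera_matrix': array([[508.11316932,   0.        , 275.37320343],
       [  0.        , 508.11316932, 200.19603903],
       [  0.        ,   0.        ,   1.        ]]), 'rvec': array([ 2.24915802, -0.08645929,  0.06335251]), 'tvec': array([-614.51990171,   75.74718652,  936.43124068])}
```

View pics/top0.png

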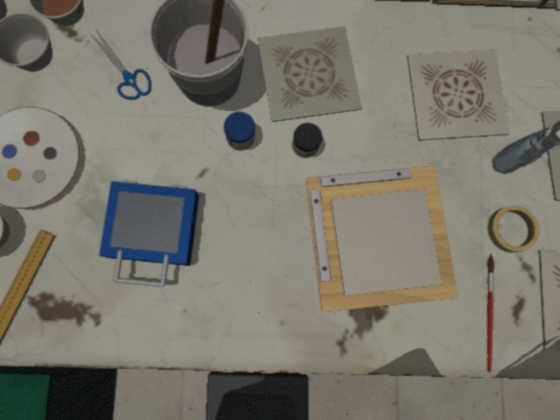

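View pics/side0.png

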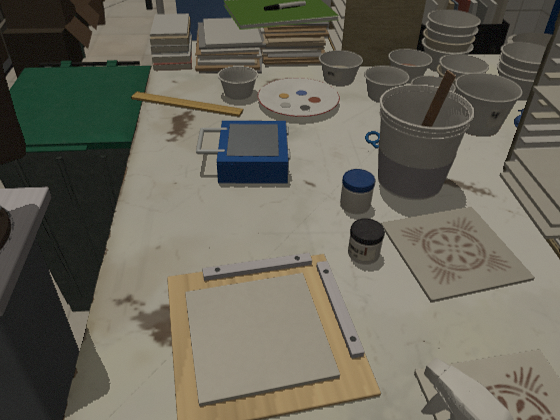

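Top view (image up = +x, left = +y): jig with tile at about (390,240), with the back fence at row 178 and the side fence at column 320. The case is at (150,225) with its bar at row 283, and the pots are at (240,127) and (307,138). The side view agrees.

```bash
cat > h.py <<'E'
import numpy as np,cv2
from rig import monitor,cams
def cal(n):
    i=cams.camera_info(n);R=cv2.Rodrigues(i["rvec"])[0];return i["camera_matrix"],R,np.ravel(i["tvec"])
def onplane(n,uv,z):
    K,R,t=cal(n);uv=np.reshape(uv,(-1,2)).astype(float)
    r=np.c_[uv,np.ones(len(uv))]@np.linalg.inv(K).T@R;c=-R.T@t
    return (c+r*((z-c[2])/r[:,2:]))
def cloud(n,d):
    K,R,t=cal(n);v,u=np.indices(d.shape);P=np.stack([(u-K[0,2])/K[0,0]*d,(v-K[1,2])/K[1,1]*d,d],-1)
    W=(P-t)@R;W[d==0]=np.nan;return W
def quad(m,n,z):
    c=max(cv2.findContours(m.astype(np.uint8),cv2.RETR_EXTERNAL,cv2.CHAIN_APPROX_NONE)[0],key=cv2.contourArea)
    W=onplane(n,c[:,0,:],z)[:,:2].astype(np.float32);return rect(W)
def rect(W):
    (c,s,a)=cv2.minAreaRect(np.asarray(W,np.float32))
    if a>45:a-=90;s=s[::-1]
    return np.round(c,1),np.round(s,1),round(np.radians(a),4)
def pose():
    s=monitor.read_state();return s
E
cat > m.py <<'E'
from h import *
f=np.load("pics/top0.npz");p=f["p"];d=f["d"]
h=cv2.cvtColor(p,cv2.COLOR_RGB2HSV)
W=cloud("top",d)
roi=np.zeros(d.shape,bool);roi[155:320,295:465]=1
wood=roi&(h[...,1]>85)&(h[...,0]<30)&(h[...,2]>90)
wood=cv2.morphologyEx(wood.astype(np.uint8),cv2.MORPH_OPEN,np.ones((3,3)))
print("board",quad(wood,"top",8))
tl=roi&(h[...,1]<75);tl=cv2.morphologyEx(tl.astype(np.uint8),cv2.MORPH_OPEN,np.ones((5,5)))
n,l=cv2.connectedComponents(tl);k=l[240,390];print("tile",quad(l==k,"top",17))
for nm,(u,v) in dict(back=(365,178),side=(320,235)).items(): print(nm,l[v,u],quad(l==l[v,u],"top",20))
r=np.zeros(d.shape,bool);r[170:300,90:210]=1
Q=W[r&(abs(W[...,2]-57)<4)&((h[...,1]>120)|True)]
print("zs",np.nanmedian(W[225,130:160,2]),np.nanmedian(W[240,370:400,2]),np.nanmedian(W[170:176,420:435,2]),np.nanmedian(W[330:340,250:280,2]))
blue=r&(h[...,0]>100)&(h[...,0]<130)&(h[...,1]>150)
top=blue&(abs(W[...,2]-57)<5);print("flap top",rect(W[top][:,:2]))
gr=r&(h[...,1]<100)&(W[...,2]>40);n,l=cv2.connectedComponents(gr.astype(np.uint8))
for i in range(1,n):
    if (l==i).sum()>25: q=W[l==i];print(i,(l==i).sum(),rect(q[:,:2]),q.mean(0).round(1))
for nm,hi in(("glaze",70),("clay",62)):
    a=dict(glaze=(240,127),clay=(307,138))[nm];print(nm,onplane("top",a,hi).round(0))
E
python3 m.py
python3 - <<'E'
import cv2
p=cv2.imread('pics/top0.png')
a=cv2.resize(p[160:320,295:465],None,fx=3.5,fy=3.5);cv2.imwrite('pics/c1.png',a)
E
```

```text
board (array([ 577.6, -243.6]), array([279.6, 278.7]), np.float64(0.1322))
tile (array([ 568.7, -251.9]), array([199.9, 201. ]), np.float64(0.1448))
back 1 (array([ 581.8, -246. ]), array([340.1, 363.3]), np.float64(0.0278))
side 2 (array([ 577.5, -116.6]), array([191.1,  22.2]), np.float64(0.1316))
zs 58.67795141196695 17.322546998014765 8.635434623877895 0.10287626701816695
flap top (array([585.6, 225.2]), array([148. , 169.2]), np.float64(-0.0649))
2 44 (array([666.2, 269.1]), array([ 6.1, 31.3]), np.float64(-0.0907)) [666.4 269.3  54.9]
6 43 (array([659.8, 169.4]), array([ 6.4, 34.7]), np.float64(-0.0126)) [659.6 170.7  54.8]
10 3709 (array([586.5, 226.8]), array([110.6, 131.9]), np.float64(-0.0683)) [586.  226.6  58.6]
20 560 (array([495.8, 232.3]), array([ 62. , 100.5]), np.float64(-0.059)) [485.4 232.2  58.3]
glaze [[783.  53.  70.]]
clay [[768. -84.  62.]]
```

View pics/c1.png

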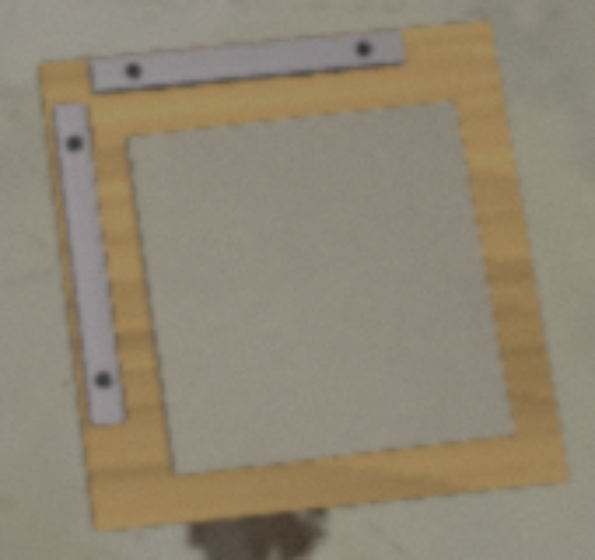

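send_rows --pt "0 0 0 0 0 0.77 85" --pt "0 0 0 0 0 0.77 85" --pt "-0.45 0.49 0.2 0 0 0 85" --pt "-0.45 0.49 0.2 0 0 0 85" --pt "-0.45 0.49 0.2 0 0 0 85" --pt "-0.45 0.49 0.2 0 0 0 85" --pt "-0.45 0.49 0.2 0 0 0 85" --pt "-0.45 0.49 0.2 0 0 0 85" --pt "-0.45 0.49 0.2 0 0 0 85" --pt "-0.45 0.49 0.2 0 0 0 85" --pt "-0.45 0.49 0.2 0 0 0 85" --pt "-0.45 0.49 0.2 0 0 0 85" --pt "-0.45 0.49 0.2 0 0 0 85" --pt "-0.45 0.49 0.2 0 0 0 85" --pt "-0.01 0.01 0.2 0 0 0 85" --pt "0 0 0 0 0 0 85"

```text
time_s: 1.7
tcp_pos: [406.6, -322.5, 99.9]
tool_rot: [-0.067, 0.998, 0.001, -0.001]
force: [-0.7, 0.3, -0.9]
finger_gap: 0.994
finger_force: 0.0
```

```bash
cat >> h.py <<'E'
from scipy.spatial.transform import Rotation as Ro
FR={"jig":(590.9,-226.2,.132),"case":(585.6,225.2,-.066)}
def where(*names):
    s=monitor.read_state();M=Ro.from_quat(s["tool_rot"]).as_matrix();p=np.array(s["tcp_pos"])
    print("t",round(s["time_s"],2),"tcp",p.round(1),"yawY",round(np.arctan2(-M[0,1],M[1,1]),4),"tilt",M[:2,2].round(4),"F",np.round(s["force"],1),"gap",round(s["finger_gap"],3),"ff",round(s["finger_force"],1),"q1,6",np.round([s["q"][0],s["q"][5]],2))
    for n in names:
        x,y,a=FR[n];c,q=np.cos(a),np.sin(a);e=p[:2]-[x,y];print(n,round(c*e[0]+q*e[1],1),round(-q*e[0]+c*e[1],1))
E
python3 -c "
from h import *
where('jig')"
```

```text
t 1.7 tcp [ 406.6 -322.5   99.9] yawY 0.134 tilt [-0.0026  0.0011] F [-0.7  0.3 -0.9] gap 0.994 ff 0.0 q1,6 [-0.29 -1.14]
jig -195.4 -71.2
```

send_rows --pt "-0.3 0.32 0.2 0 0 0 85" --pt "-0.3 0.32 0.2 0 0 0 85" --pt "-0.3 0.32 0.2 0 0 0 85" --pt "0 0 0.4 0 0 0 85" --pt "0 0 0.4 0 0 0 85" --pt "0 0 0.3 0 0 0 85" --pt "0 0 0.2 0 0 0 85" --pt "0 0 0.1 0 0 0 85" --pt "0 0 0 0 0 0 85" --pt "0 0 0 0 0 0 85"

```text
time_s: 2.7
tcp_pos: [445.7, -270.3, 1.8]
tool_rot: [-0.066, 0.998, -0.0, 0.0]
force: [0.9, -0.0, -0.5]
finger_gap: 0.995
finger_force: 0.0
```

```bash
python3 -c "
from h import *
where('jig')
p,d=cams.grab_frame('side');cv2.imwrite('pics/s1.png',cv2.resize(p[220:420,130:400,::-1],None,fx=2.8,fy=2.8))"
```

```text
t 2.7 tcp [ 445.7 -270.3    1.8] yawY 0.1322 tilt [ 0.0006 -0.0002] F [ 0.9 -0.  -0.5] gap 0.995 ff 0.0 q1,6 [-0.17 -1.27]
jig -149.7 -24.6
```

View pics/s1.png

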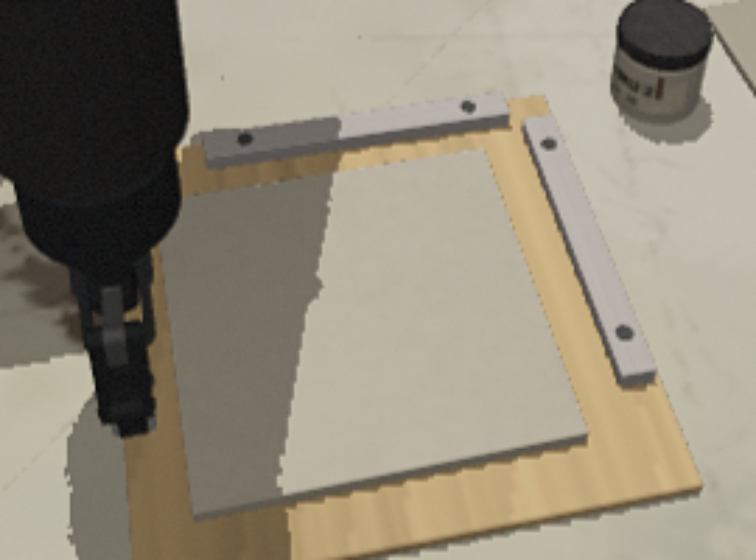

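The finger tips are at about (130,425) in the crop, just outside the tile's near edge (column 165), low and free. I lower them 3 mm and push toward +x.

send_rows --pt "0 0 0.06 0 0 0 85" --pt "-0.1 0 0 0 0 0 85" --pt "-0.1 0 0 0 0 0 85" --pt "-0.1 0 0 0 0 0 85" --pt "-0.1 0 0 0 0 0 85" --pt "-0.1 0 0 0 0 0 85" --pt "-0.1 0 0 0 0 0 85" --pt "0 0 0 0 0 0 85"

```text
time_s: 3.55
tcp_pos: [476.5, -266.0, -1.7]
tool_rot: [-0.066, 0.998, -0.0, 0.001]
force: [-0.9, -0.2, 0.3]
finger_gap: 0.997
finger_force: 0.0
```

```bash
python3 -c "
from h import *
where('jig')"
```

```text
t 3.55 tcp [ 476.5 -266.    -1.7] yawY 0.1328 tilt [ 0.0012 -0.0003] F [-0.9 -0.2  0.3] gap 0.997 ff 0.0 q1,6 [-0.15 -1.29]
jig -118.7 -24.4
```

send_rows --pt "-0.04 0 0 0 0 0 85" --pt "-0.04 0 0 0 0 0 85" --pt "-0.02 0 0 0 0 0 85" --pt "0 0 0 0 0 0 85"

```text
time_s: 3.95
tcp_pos: [480.2, -265.3, -1.7]
tool_rot: [-0.066, 0.998, 0.0, 0.0]
force: [-2.7, -0.4, 0.7]
finger_gap: 0.993
finger_force: 1.0
```

```bash
cat >> h.py <<'E'
def tile(n="top"):
    p,d=cams.grab_frame(n);h=cv2.cvtColor(p,cv2.COLOR_RGB2HSV);W=cloud(n,d)
    x,y,a=FR["jig"];c,q=np.cos(a),np.sin(a);e=W[...,:2]-[x,y]
    J=np.stack([c*e[...,0]+q*e[...,1],-q*e[...,0]+c*e[...,1]],-1)
    m=(abs(J)<160).all(-1)&(abs(W[...,2]-17)<6)&(h[...,1]<75)
    m=cv2.morphologyEx(m.astype(np.uint8),cv2.MORPH_OPEN,np.ones((5,5)))
    N,l,st,_=cv2.connectedComponentsWithStats(m);k=1+np.argmax(st[1:,4]);r=quad(l==k,n,17)
    e=r[0]-[x,y];print("tile jig",round(c*e[0]+q*e[1],1),round(-q*e[0]+c*e[1],1),"ang",round(r[2]-a,4),r[1]);return p
E
python3 -c "
from h import *
where('jig');p=tile();cv2.imwrite('pics/t1.png',p[130:330,270:480,::-1].repeat(3,0).repeat(3,1))"
```

```text
t 3.95 tcp [ 480.2 -265.3   -1.7] yawY 0.1324 tilt [0.0001 0.    ] F [-2.7 -0.4  0.7] gap 0.993 ff 1.0 q1,6 [-0.15 -1.29]
jig -114.9 -24.2
tile jig 40.7 -24.2 ang -0.0058 [115.3 200.6]
```

View pics/t1.png

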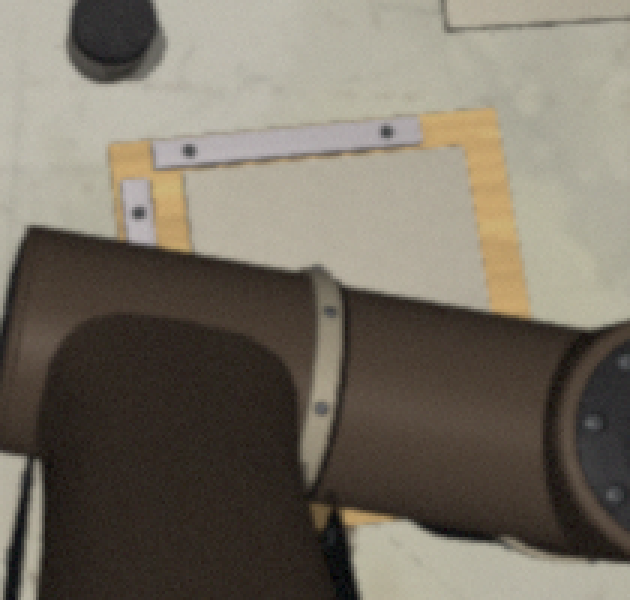

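The tile's front edge is nearly at the back fence, about 2 mm short.

send_rows --pt "-0.02 0 0 0 0 0 85" --pt "-0.02 0 0 0 0 0 85" --pt "0 0 0 0 0 0 85"

```text
time_s: 4.3
tcp_pos: [482.3, -265.0, -1.7]
tool_rot: [-0.066, 0.998, 0.0, 0.0]
force: [-2.3, -0.5, -0.4]
finger_gap: 0.996
finger_force: 1.0
```

send_rows --pt "-0.01 0 0 0 0 0 85" --pt "-0.01 0 0 0 0 0 85" --pt "0 0 0 0 0 0 85"

```text
time_s: 4.6
tcp_pos: [483.0, -264.9, -1.7]
tool_rot: [-0.066, 0.998, 0.0, -0.0]
force: [-3.0, -0.1, 0.5]
finger_gap: 0.993
finger_force: 1.5
```

send_rows --pt "-0.01 0 0 0 0 0 85" --pt "-0.01 0 0 0 0 0 85" --pt "0 0 0 0 0 0 85"

```text
time_s: 4.9
tcp_pos: [483.0, -264.8, -1.8]
tool_rot: [-0.066, 0.998, 0.0, -0.001]
force: [-6.1, -1.3, 3.7]
finger_gap: 0.993
finger_force: 2.9
```

send_rows --pt "-0.02 0 0 0 0 0 85" --pt "0 0 0 0 0 0 85"

```text
time_s: 5.1
tcp_pos: [483.1, -264.7, -1.9]
tool_rot: [-0.066, 0.998, 0.0, -0.002]
force: [-7.7, -1.8, 4.4]
finger_gap: 0.994
finger_force: 4.1
```

send_rows --pt "0.2 0 0 0 0 0 85" --pt "0.2 0 0 0 0 0 85" --pt "0.2 0 0 0 0 0 85" --pt "0.16 0 0 0 0 0 85" --pt "0 0 -0.4 0 0 0 85" --pt "0 0 -0.4 0 0 0 85" --pt "0 0 -0.4 0 0 0 85" --pt "-0.5 -0.43 0 0 0 0 85" --pt "-0.5 -0.43 0 0 0 0 85" --pt "-0.5 -0.43 0 0 0 0 85" --pt "-0.5 -0.43 0 0 0 0 85" --pt "-0.5 -0.43 0 0 0 0 85" --pt "-0.5 -0.43 0 0 0 0 85"

```text
time_s: 6.4
tcp_pos: [613.9, -378.6, 58.3]
tool_rot: [-0.066, 0.998, -0.0, 0.0]
force: [0.4, -0.0, 0.7]
finger_gap: 0.994
finger_force: 0.0
```

send_rows --pt "0 0 0 0 0 -1 85" --pt "0 0 0 0 0 -1 85" --pt "0 0 0 0 0 -1 85" --pt "0 0 0 0 0 -1 85" --pt "0 0 0 0 0 -1 85" --pt "0 0 0 0 0 -1 85" --pt "0 0 0 0 0 -1 85" --pt "0 0 0 0 0 -1 85" --pt "0 0 0 0 0 -1 85" --pt "0 0 0 0 0 -1 85" --pt "0 0 0 0 0 -1 85" --pt "0 0 0 0 0 -1 85" --pt "0 0 0 0 0 -1 85" --pt "0 0 0 0 0 -1 85" --pt "0 0 0 0 0 -1 85" --pt "0 0 0 0 0 -1 85" --pt "0 0 0 0 0 -1 85" --pt "0 0 0 0 0 -1 85" --pt "0 0 0 0 0 0 85"

```text
time_s: 8.3
tcp_pos: [612.9, -377.8, 58.3]
tool_rot: [0.753, -0.658, 0.0, -0.0]
force: [-0.4, -0.4, 1.1]
finger_gap: 0.994
finger_force: 0.0
```

```bash
python3 -c "
from h import *
where('jig');tile();tile('side')"
```

```text
t 8.3 tcp [ 612.9 -377.8   58.3] yawY 1.7044 tilt [0.0002 0.    ] F [-0.4 -0.4  1.1] gap 0.994 ff 0.0 q1,6 [-0.28  0.42]
jig 1.8 -153.2
tile jig 11.0 41.7 ang -0.1274 [220.1  86.5]
tile jig -51.2 -25.3 ang -0.0061 [ 99.3 202.6]
```

send_rows --pt "0 0 0.4 0 0 0 85" --pt "0 0 0.4 0 0 0 85" --pt "0 0 0.3 0 0 0 85" --pt "0 0 0.1 0 0 0 85" --pt "-0.1 0 0 0 0 0 85" --pt "-0.1 0 0 0 0 0 85" --pt "-0.1 0 0 0 0 0 85" --pt "-0.1 0 0 0 0 0 85" --pt "-0.1 0 0 0 0 0 85" --pt "-0.1 0 0 0 0 0 85" --pt "-0.08 0 0 0 0 0 85" --pt "-0.04 0 0 0 0 0 85" --pt "-0.02 0 0 0 0 0 85" --pt "0 0 0 0 0 0 85"

```text
time_s: 9.8
tcp_pos: [608.3, -340.9, -1.7]
tool_rot: [0.752, -0.659, -0.0, -0.0]
force: [0.4, -1.8, 0.7]
finger_gap: 0.994
finger_force: 0.8
```

```bash
python3 -c "
from h import *
where('jig')"
```

```text
t 9.8 tcp [ 608.3 -340.9   -1.7] yawY 1.7032 tilt [-0.      0.0001] F [ 0.4 -1.8  0.7] gap 0.994 ff 0.8 q1,6 [-0.23  0.36]
jig 2.1 -116.0
```

send_rows --pt "-0.03 0 0 0 0 0 85" --pt "-0.02 0 0 0 0 0 85" --pt "-0.02 0 0 0 0 0 85" --pt "0 0 0 0 0 0 85"

```text
time_s: 10.2
tcp_pos: [607.7, -337.5, -1.8]
tool_rot: [0.752, -0.659, -0.0, 0.0]
force: [0.8, -2.3, 1.5]
finger_gap: 0.997
finger_force: 1.1
```

send_rows --pt "-0.02 0 0 0 0 0 85" --pt "-0.01 0 0 0 0 0 85" --pt "0 0 0 0 0 0 85"

```text
time_s: 10.5
tcp_pos: [607.5, -336.0, -1.8]
tool_rot: [0.752, -0.659, -0.0, 0.0]
force: [-0.6, -2.3, 0.9]
finger_gap: 0.998
finger_force: 1.1
```

send_rows --pt "-0.01 0 0 0 0 0 85" --pt "-0.01 0 0 0 0 0 85" --pt "0 0 0 0 0 0 85"

```text
time_s: 10.8
tcp_pos: [607.3, -335.7, -1.7]
tool_rot: [0.752, -0.659, 0.0, 0.0]
force: [-0.1, -5.3, 0.1]
finger_gap: 0.993
finger_force: 2.9
```

send_rows --pt "-0.02 0 0 0 0 0 85" --pt "-0.01 0 0 0 0 0 85" --pt "0 0 0 0 0 0 85"

```text
time_s: 11.1
tcp_pos: [607.2, -335.5, -1.7]
tool_rot: [0.752, -0.659, 0.001, 0.001]
force: [0.3, -11.5, -1.4]
finger_gap: 0.993
finger_force: 6.1
```

send_rows --pt "0.2 0 0 0 0 0 85" --pt "0.2 0 0 0 0 0 85" --pt "0.3 0 0 0 0 0 85" --pt "0 0 -0.5 0 0 0 85" --pt "0 0 -0.8 0 0 0 85" --pt "0 0 -0.8 0 0 0 85" --pt "0 0 -0.7 0 0 0 85" --pt "0 0 -0.3 0 0 0 85" --pt "0 0 0 0 0 0 85"

```text
time_s: 12.0
tcp_pos: [613.3, -369.4, 156.5]
tool_rot: [0.752, -0.659, 0.002, -0.001]
force: [-0.5, 0.5, 1.2]
finger_gap: 0.991
finger_force: 0.0
```

```bash
python3 -c "
from h import *
where('jig','case');p=tile();tile('side')"
```

```text
t 12.0 tcp [ 613.3 -369.4  156.5] yawY 1.7031 tilt [ 0.0047 -0.0015] F [-0.5  0.5  1.2] gap 0.991 ff 0.0 q1,6 [-0.27  0.4 ]
jig 3.3 -144.9
case 66.8 -591.5
tile jig 14.6 59.2 ang -0.2848 [237.4 129.1]
tile jig 9.5 9.9 ang -0.0053 [221.9 225.8]
```

send_rows --pt "0 0 0 0 0 0.757 85" --pt "0 0 0 0 0 0.757 85" --pt "0 0 0 0 0 0.757 85" --pt "-0.74 0.23 0 0 0 0 85" --pt "-0.74 0.23 0 0 0 0 85" --pt "-0.74 0.23 0 0 0 0 85" --pt "-0.74 0.23 0 0 0 0 85" --pt "-0.74 0.23 0 0 0 0 85" --pt "-0.74 0.23 0 0 0 0 85" --pt "-0.74 0.23 0 0 0 0 85" --pt "-0.74 0.23 0 0 0 0 85" --pt "-0.74 0.23 0 0 0 0 85" --pt "-0.74 0.23 0 0 0 0 70" --pt "-0.74 0.23 0 0 0 0 50" --pt "-0.74 0.23 0 0 0 0 45" --pt "-0.74 0.23 0 0 0 0 45" --pt "-0.74 0.23 0 0 0 0 45" --pt "-0.74 0.23 0 0 0 0 45" --pt "-0.74 0.23 0 0 0 0 45" --pt "0 0 0 0 0 0 45"

```text
time_s: 14.1
tcp_pos: [466.1, 237.5, 151.7]
tool_rot: [-0.685, 0.729, 0.0, -0.001]
force: [-0.1, 0.0, -0.3]
finger_gap: 0.527
finger_force: 0.0
```

```bash
python3 -c "
from h import *
where('jig','case');p=tile();tile('side')"
```

```text
t 14.1 tcp [466.1 237.5 151.7] yawY 1.5084 tilt [-0.0016 -0.0013] F [-0.1  0.  -0.3] gap 0.527 ff 0.0 q1,6 [ 0.85 -0.91]
jig -62.7 476.1
case -120.0 4.4
tile jig 11.3 10.1 ang -0.0047 [221.3 220.8]
tile jig 9.4 10.0 ang -0.0044 [221.9 225.5]
```

send_rows --pt "0.05 -0.03 0.3 0 0 0 35" --pt "0.04 -0.03 0.3 0 0 0 35" --pt "0 0 0.3 0 0 0 35" --pt "0 0 0.3 0 0 0 35" --pt "0 0 0.3 0 0 0 35" --pt "0 0 0.3 0 0 0 35" --pt "0 0 0.25 0 0 0 35" --pt "0 0 0.2 0 0 0 35" --pt "0 0 0.08 0 0 0 35" --pt "0 0 0 0 0 0 35"

```text
time_s: 15.2
tcp_pos: [469.7, 228.9, 36.1]
tool_rot: [-0.683, 0.73, -0.0, -0.001]
force: [0.1, 0.5, -0.3]
finger_gap: 0.41
finger_force: 0.0
```

```bash
python3 -c "
from h import *
where('case')
p,d=cams.grab_frame('side');cv2.imwrite('pics/s2.png',cv2.resize(p[80:220,140:340,::-1],None,fx=3.5,fy=3.5))"
```

```text
t 15.2 tcp [469.7 228.9  36.1] yawY 1.5043 tilt [-0.0011 -0.0012] F [ 0.1  0.5 -0.3] gap 0.41 ff 0.0 q1,6 [ 0.83 -0.9 ]
case -115.9 -3.9
```

View pics/s2.png

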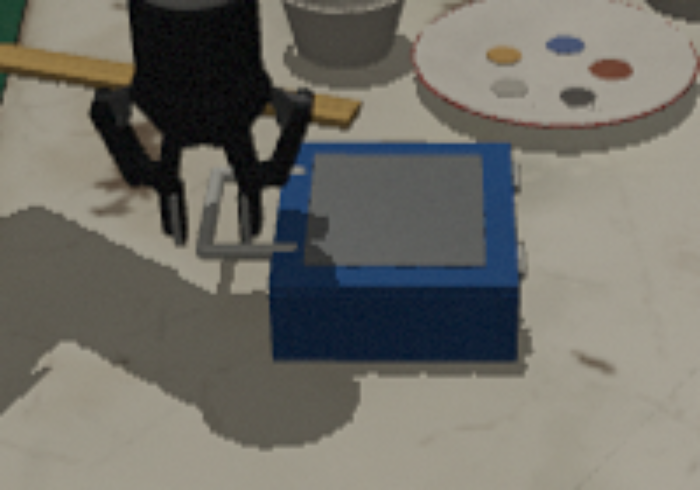

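The bar (column ~207, rows 175–250) lies between the fingers at columns 180 and 250, with the tips below it. I close the fingers.

send_rows --pt "0 0 0 0 0 0 5" --pt "0 0 0 0 0 0 5" --pt "0 0 0 0 0 0 5" --pt "0 0 0 0 0 0 5" --pt "0 0 0 0 0 0 5" --pt "0 0 0 0 0 0 5" --grip_force 30

```text
time_s: 15.85
tcp_pos: [468.3, 230.0, 37.3]
tool_rot: [-0.683, 0.73, 0.001, -0.001]
force: [-11.0, 3.6, 7.3]
finger_gap: 0.1
finger_force: 29.4
```

```bash
python3 -c "
from h import *
where('case')
b=lambda t:np.array([-192*np.cos(t)+4*np.sin(t),192*np.sin(t)+4*np.cos(t)])
T=np.linspace(0,1.76,23)
for t in T: print(round(t,2),(b(t)-b(0)).round(1))
B=np.array([b(t) for t in T]);print(np.c_[-np.diff(B[:,0])/50,-np.diff(B[:,1])/50].round(2).tolist())"
```

```text
t 15.85 tcp [468.3 230.   37.3] yawY 1.5047 tilt [-0.0018  0.0003] F [-11.    3.6   7.3] gap 0.1 ff 29.4 q1,6 [ 0.83 -0.9 ]
case -117.4 -3.0
0.0 [0. 0.]
0.08 [ 0.9 15.3]
0.16 [ 3.1 30.5]
0.24 [ 6.5 45.5]
0.32 [11.  60.2]
0.4 [16.7 74.5]
0.48 [23.5 88.2]
0.56 [ 31.5 101.4]
0.64 [ 40.4 113.9]
0.72 [ 50.3 125.6]
0.8 [ 61.1 136.5]
0.88 [ 72.7 146.5]
0.96 [ 85.2 155.6]
1.04 [ 98.3 163.6]
1.12 [111.9 170.6]
1.2 [126.2 176.4]
1.28 [140.8 181.1]
1.36 [155.7 184.6]
1.44 [170.9 186.9]
1.52 [186.2 188. ]
1.6 [201.6 187.8]
1.68 [216.9 186.4]
1.76 [232.  183.8]
[[-0.02, -0.31], [-0.04, -0.3], [-0.07, -0.3], [-0.09, -0.29], [-0.11, -0.29], [-0.14, -0.28], [-0.16, -0.26], [-0.18, -0.25], [-0.2, -0.23], [-0.22, -0.22], [-0.23, -0.2], [-0.25, -0.18], [-0.26, -0.16], [-0.27, -0.14], [-0.28, -0.12], [-0.29, -0.09], [-0.3, -0.07], [-0.3, -0.05], [-0.31, -0.02], [-0.31, 0.0], [-0.31, 0.03], [-0.3, 0.05]]
```

send_rows --pt "0 0.01 -0.31 0 0 0 5" --pt "0 -0.04 -0.3 0 0 0 5" --pt "0 -0.07 -0.3 0 0 0 5" --pt "0 -0.09 -0.29 0 0 0 5" --pt "0 -0.11 -0.29 0 0 0 5" --pt "0 -0.14 -0.28 0 0 0 5"

```text
time_s: 16.45
tcp_pos: [490.9, 228.4, 126.1]
tool_rot: [-0.683, 0.73, 0.001, -0.0]
force: [-2.2, 1.7, -1.1]
finger_gap: 0.098
finger_force: 29.2
```

```bash
python3 -c "
from h import *
where('case')"
```

```text
t 16.45 tcp [490.9 228.4 126.1] yawY 1.5049 tilt [-0.0012  0.0005] F [-2.2  1.7 -1.1] gap 0.098 ff 29.2 q1,6 [ 0.8  -0.86]
case -94.7 -3.1
```

send_rows --pt "0 -0.16 -0.26 0 0 0 5" --pt "0 -0.18 -0.25 0 0 0 5" --pt "0 -0.2 -0.23 0 0 0 5" --pt "0 -0.22 -0.22 0 0 0 5" --pt "0 -0.23 -0.2 0 0 0 5" --pt "0 -0.25 -0.18 0 0 0 5" --pt "0 -0.26 -0.16 0 0 0 5" --pt "0 -0.27 -0.14 0 0 0 5"

```text
time_s: 17.25
tcp_pos: [579.8, 222.4, 209.8]
tool_rot: [-0.684, 0.73, 0.0, 0.0]
force: [-5.3, -1.0, 7.4]
finger_gap: 0.103
finger_force: 30.5
```

send_rows --pt "0 -0.28 -0.12 0 0 0 5" --pt "0 -0.29 -0.09 0 0 0 5" --pt "0 -0.3 -0.07 0 0 0 5" --pt "0 -0.3 -0.05 0 0 0 5" --pt "0 -0.31 -0.02 0 0 0 5" --pt "0 -0.31 0 0 0 0 5" --pt "0 -0.31 0.03 0 0 0 5" --pt "0 -0.3 0.05 0 0 0 5" --pt "0 0 0 0 0 0 5"

```text
time_s: 18.15
tcp_pos: [701.6, 214.2, 221.2]
tool_rot: [-0.683, 0.73, -0.001, 0.0]
force: [0.3, -0.6, 3.4]
finger_gap: 0.101
finger_force: 31.1
```

```bash
python3 -c "
from h import *
where('case')"
```

```text
t 18.15 tcp [701.6 214.2 221.2] yawY 1.5045 tilt [ 0.0016 -0.0002] F [ 0.3 -0.6  3.4] gap 0.101 ff 31.1 q1,6 [ 0.56 -0.63]
case 116.5 -3.3
```

send_rows --pt "0 -0.1 0.02 0 0 0 5" --pt "0 0 0 0 0 0 60" --pt "0 0 0 0 0 0 60" --pt "0 0 0 0 0 0 60" --pt "0 0 0 0 0 0 60" --pt "0 0 -0.3 0 0 0 60" --pt "0 0 -0.5 0 0 0 60" --pt "0 0 -0.3 0 0 0 60" --pt "0 0 0 0 0 0 60"

```text
time_s: 19.05
tcp_pos: [706.1, 214.8, 279.1]
tool_rot: [-0.684, 0.73, -0.001, 0.003]
force: [0.7, 0.1, -0.0]
finger_gap: 0.703
finger_force: 0.0
```

```bash
python3 -c "
from h import *
where('case')"
```

```text
t 19.05 tcp [706.1 214.8 279.1] yawY 1.5053 tilt [0.0055 0.0023] F [ 0.7  0.1 -0. ] gap 0.703 ff 0.0 q1,6 [ 0.56 -0.62]
case 121.0 -2.4
```

send_rows --pt "0 0.6 0 0 0 0 60" --pt "0 0.7 0 0 0 0 60" --pt "0 0.7 0 0 0 0 60" --pt "0 0.7 0 0 0 0 60" --pt "0 0.7 0 0 0 0 60" --pt "0 0.7 0 0 0 0 60" --pt "0 0.5 0 0 0 0 60" --pt "0 0 0 0 0 0 60"

```text
time_s: 19.85
tcp_pos: [472.9, 229.4, 275.7]
tool_rot: [-0.684, 0.729, 0.0, 0.001]
force: [1.2, -0.3, 0.8]
finger_gap: 0.698
finger_force: 0.0
```

```bash
python3 -c "
from h import *
where('case')
p,d=cams.grab_frame('top');q,e=cams.grab_frame('side');np.savez('pics/v.npz',p=p,d=d,q=q,e=e)
a=np.hstack([cv2.resize(p[150:310,80:230],None,fx=2.6,fy=2.6),cv2.resize(q[60:220,160:310],None,fx=2.6,fy=2.6)])
cv2.imwrite('pics/v.png',a[...,::-1])"
```

```text
t 19.85 tcp [472.9 229.4 275.7] yawY 1.5067 tilt [0.0005 0.0016] F [ 1.2 -0.3  0.8] gap 0.698 ff 0.0 q1,6 [ 0.82 -0.89]
case -112.8 -3.3
```

View pics/v.png

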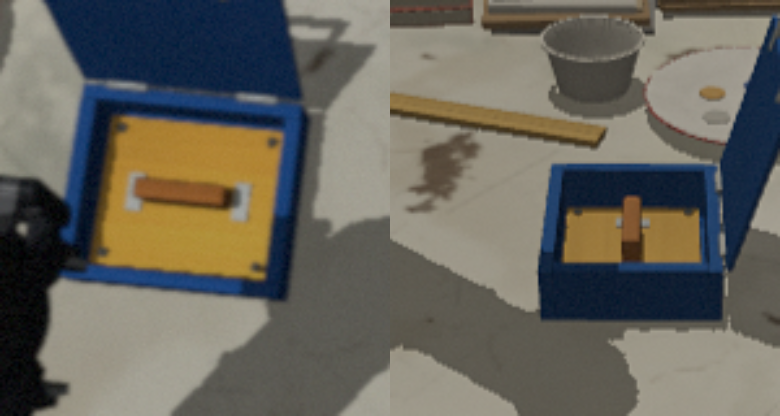

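The flap is open and the brass plate is visible. Its wooden grip spans (137–232, 193) in the top crop, clear of the walls.

```bash
python3 -c "
from h import *
f=np.load('pics/v.npz');p=f['p'];h=cv2.cvtColor(p,cv2.COLOR_RGB2HSV)
r=np.zeros(h.shape[:2],bool);r[215:232,130:173]=1
m=r&(h[...,0]<13)&(h[...,1]>140)
W=cloud('top',f['d']);print(m.sum(),np.nanmedian(W[m][:,2]))
n,l,st,_=cv2.connectedComponentsWithStats(m.astype(np.uint8));k=1+np.argmax(st[1:,4])
g=quad(l==k,'top',46);print('grip',g)
t=(l==k)&(W[...,2]>40);print('depth',rect(W[t][:,:2]))
r=np.zeros(h.shape[:2],bool);r[190:262,110:195]=1
b=r&(h[...,0]>14)&(h[...,0]<30)&(h[...,1]>120);print('brass',quad(b,'top',12))
x,y,a=FR['case'];
for c in (g[0],): e=c-[x,y];print('case',np.cos(a)*e[0]+np.sin(a)*e[1],-np.sin(a)*e[0]+np.cos(a)*e[1])
"
```

```text
4 38.311179207018476
grip (array([583.6, 190.5]), array([2., 0.]), np.float64(-3.0728))
depth (array([0., 0.]), array([0., 0.]), np.float64(0.0))
brass (array([585.5, 229. ]), array([118.5, 137.3]), np.float64(-0.0685))
case 0.29289209589685616 -34.75635501919268
```

send_rows --pt "-0.03 -0.5 0 0 0 0 50" --pt "-0.03 -0.5 0.1 0 0 0 50" --pt "-0.03 -0.5 0.2 0 0 0 50" --pt "0 -0.5 0.4 0 0 0 50" --pt "0 -0.26 0.5 0 0 0 50" --pt "0 0 0.6 0 0 0 50" --pt "0 0 0.6 0 0 0 50" --pt "0 0 0.6 0 0 0 50" --pt "0 0 0.5 0 0 0 50" --pt "0 0 0.4 0 0 0 50" --pt "0 0 0.2 0 0 0 50" --pt "0 0 0 0 0 0 50"

```text
time_s: 21.15
tcp_pos: [588.2, 225.7, 67.8]
tool_rot: [-0.683, 0.73, 0.0, -0.002]
force: [0.0, -0.2, 0.2]
finger_gap: 0.589
finger_force: 0.0
```

```bash
python3 -c "
from h import *
where('case')"
```

```text
t 21.15 tcp [588.2 225.7  67.8] yawY 1.5042 tilt [-0.0027 -0.002 ] F [ 0.  -0.2  0.2] gap 0.589 ff 0.0 q1,6 [ 0.68 -0.74]
case 2.5 0.6
```

send_rows --pt "-0.02 0.04 0.3 0 0 0 50" --pt "0 0 0.3 0 0 0 50" --pt "0 0 0.2 0 0 0 50" --pt "0 0 0.1 0 0 0 50" --pt "0 0 0.06 0 0 0 50" --pt "0 0 0 0 0 0 50"

```text
time_s: 21.75
tcp_pos: [586.8, 227.7, 22.0]
tool_rot: [-0.683, 0.73, -0.0, 0.0]
force: [1.3, -0.0, -0.0]
finger_gap: 0.588
finger_force: 0.0
```

send_rows --pt "0 0 0 0 0 0 5" --pt "0 0 0 0 0 0 5" --pt "0 0 0 0 0 0 5" --pt "0 0 0 0 0 0 5" --pt "0 0 0 0 0 0 5" --pt "0 0 0 0 0 0 5" --pt "0 0 0 0 0 0 5" --grip_force 40

```text
time_s: 22.45
tcp_pos: [586.7, 227.8, 22.5]
tool_rot: [-0.684, 0.73, -0.0, 0.0]
force: [-3.4, 0.2, 4.9]
finger_gap: 0.182
finger_force: 40.3
```

```bash
python3 -c "
from h import *
where('case')"
```

```text
t 22.45 tcp [586.7 227.8  22.5] yawY 1.5053 tilt [0.0006 0.0004] F [-3.4  0.2  4.9] gap 0.182 ff 40.3 q1,6 [ 0.68 -0.75]
case 0.9 2.7
```

send_rows --pt "0 0 -0.1 0 0 0 5" --pt "0 0 -0.2 0 0 0 5" --pt "0 0 -0.3 0 0 0 5" --pt "0 0 -0.4 0 0 0 5" --pt "0 0 -0.4 0 0 0 5" --pt "0 0 -0.4 0 0 0 5" --pt "0 0 -0.4 0 0 0 5" --pt "0 0 -0.3 0 0 0 5" --pt "0 0 -0.1 0 0 0 5" --pt "0 0 0 0 0 0 5" --pt "0 0 0 0 0 0 5"

```text
time_s: 23.55
tcp_pos: [586.0, 227.3, 151.0]
tool_rot: [-0.683, 0.73, 0.0, -0.001]
force: [0.2, -0.1, -3.6]
finger_gap: 0.176
finger_force: 39.3
```

```bash
python3 -c "
from h import *
where('case','jig')"
```

```text
t 23.55 tcp [586.  227.3 151. ] yawY 1.5047 tilt [-0.0011 -0.0004] F [ 0.2 -0.1 -3.6] gap 0.176 ff 39.3 q1,6 [ 0.68 -0.75]
case 0.3 2.2
jig 54.8 450.2
```

send_rows --pt "0 0 0 0 0 -0.57 5" --pt "0 0 0 0 0 -0.57 5" --pt "0 0 0 0 0 -0.57 5" --pt "0 0 0 0 0 -0.57 5" --pt "0.3 0.04 0 0 0 0 5" --pt "0.6 0.07 0 0 0 0 5" --pt "0.6 0.07 0 0 0 0 5" --pt "0.6 0.07 0 0 0 0 5" --pt "0.6 0.07 0 0 0 0 5" --pt "0.6 0.07 0 0 0 0 5" --pt "0.6 0.07 0 0 0 0 5" --pt "0.6 0.07 0 0 0 0 5" --pt "0.6 0.07 0 0 0 0 5" --pt "0.6 0.07 0 0 0 0 5" --pt "0.6 0.07 0 0 0 0 5" --pt "0.6 0.07 0 0 0 0 5" --pt "0.6 0.07 0 0 0 0 5" --pt "0.6 0.07 0 0 0 0 5" --pt "0.5 0.07 0 0 0 0 5" --pt "0.2 0.05 0 0 0 0 5"

```text
time_s: 25.55
tcp_pos: [590.8, -218.0, 150.6]
tool_rot: [0.752, -0.66, -0.001, 0.001]
force: [-0.9, 1.2, -3.4]
finger_gap: 0.178
finger_force: 39.2
```

```bash
python3 -c "
from h import *
where('jig')"
```

```text
t 25.55 tcp [ 590.8 -218.   150.6] yawY 1.7011 tilt [-0.002  0.   ] F [-0.9  1.2 -3.4] gap 0.178 ff 39.2 q1,6 [-0.04  0.17]
jig 0.9 8.1
```

send_rows --pt "0.03 0 0.1 0 0 0 5" --pt "0.03 0 0.2 0 0 0 5" --pt "0 0 0.2 0 0 0 5" --pt "0 0 0.15 0 0 0 5" --pt "0 0 0.05 0 0 0 5" --pt "0 0 0 0 0 0 5" --pt "0 0 0 0 0 0 5"

```text
time_s: 26.25
tcp_pos: [592.7, -218.3, 117.0]
tool_rot: [0.753, -0.658, 0.0, -0.0]
force: [-0.1, 0.0, -2.6]
finger_gap: 0.181
finger_force: 39.2
```

```bash
python3 -c "
from h import *
where('jig')
p,d=cams.grab_frame('side');cv2.imwrite('pics/e.png',cv2.resize(p[:,:,::-1],None,fx=1.4,fy=1.4))
W=cloud('side',d);h=cv2.cvtColor(p,cv2.COLOR_RGB2HSV)
m=(abs(W[...,2]-103)<8)&(h[...,0]>12)&(h[...,0]<32)&(h[...,1]>100)&(abs(W[...,0]-590)<130)&(abs(W[...,1]+226)<130)
print(m.sum(),rect(W[m][:,:2]),np.nanmedian(W[m][:,2]))
e=W[m][:,:2]-W[m][:,:2].mean(0)
A=np.c_[W[m][:,:2]-W[m][:,:2].mean(0),np.ones(m.sum())];print(np.linalg.lstsq(A,W[m][:,2],rcond=None)[0])"
```

```text
t 26.25 tcp [ 592.7 -218.3  117. ] yawY 1.7046 tilt [ 0.0003 -0.0002] F [-0.1  0.  -2.6] gap 0.181 ff 39.2 q1,6 [-0.04  0.18]
jig 2.8 7.6
4174 (array([ 592.3, -218.6]), array([119.6, 140.7]), np.float64(0.1331)) 106.10596880445925
[-1.73326934e-04  5.11534204e-04  1.06090906e+02]
```

View pics/e.png

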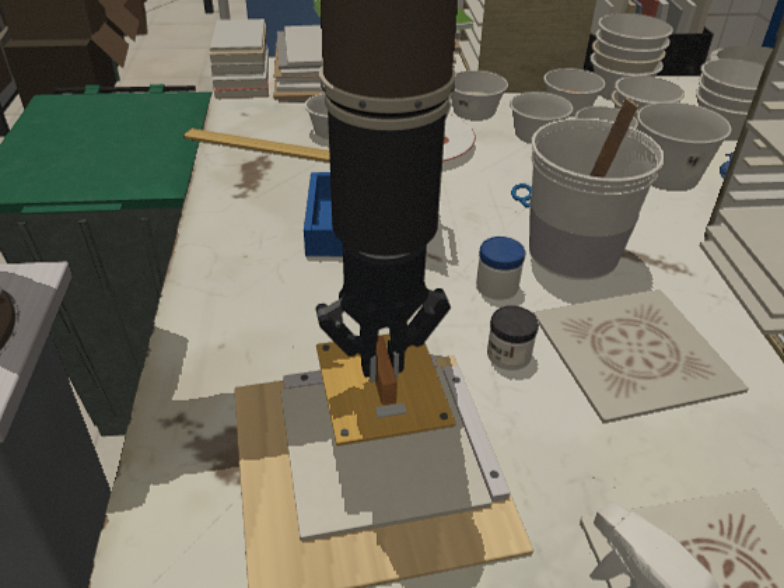

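The plate is held level and square, at (385,390) in the picture. The tile sits snug in the fence corner, both pots are in place and the flap's bar is visible leaning back. The plate is 7.7 mm off centre in y, so I shift it.

send_rows --pt "0.05 0 0 0 0 0 5" --pt "0.05 0.02 0 0 0 0 5" --pt "0.05 0.02 0 0 0 0 5" --pt "0 0 0 0 0 0 5" --pt "0 0 0 0 0 0 5" --pt "0 0 0 0 0 0 5" --pt "0 0 0 0 0 0 5" --pt "0 0 0 0 0 0 5"

```text
time_s: 27.1
tcp_pos: [591.4, -226.2, 116.8]
tool_rot: [0.753, -0.658, -0.0, -0.0]
force: [-0.1, 0.7, -2.3]
finger_gap: 0.184
finger_force: 39.2
```

```bash
python3 -c "
from h import *
from rig import finish_job
where('jig')
s=monitor.read_state()
p=s['tcp_pos']
if np.hypot(p[0]-590.9,p[1]+226.2)<6 and s['finger_force']>30: print(finish_job())"
```

```text
t 27.1 tcp [ 591.4 -226.2  116.8] yawY 1.7041 tilt [-0.  0.] F [-0.1  0.7 -2.3] gap 0.184 ff 39.2 q1,6 [-0.06  0.19]
jig 0.5 -0.0
the job is handed in; nothing more can be done
None
```

The job was handed in at 27.1 s with no verdict returned: by my measurements the tile is snug against both fences, the flap is open, the pots were left alone, and the plate is held level and square about 8 cm above the tile's centre.

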